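# Hold the ring insert in the tray corner for fixing

## Task

Pick up the wooden ring insert and set it flat and square in the pocket of the white tray, its long side along the pocket's long side, then slide it into the corner where the tray's two tall rails meet until it is fully up against both rails. I will then pin it through the rails, so finish while still holding it with the gripper, pressed firmly against both rails at once: do not let go. Leave the other things on the dressing table where they are.

Things in the scene. Friction and masses are not known exactly. Their poses are not given: they have to be found in the camera images.
- ring_insert: Loose wooden ring insert, about 150 g: a flat base 84 (its x) x 64 (its y) x 16 mm high with a raised ridge on its middle, 60 (x) x 28 (y) mm, running from 16 to 50 mm above the underside, four thin dark ring slots across the ridge's top. Origin at the centre of the underside, z up. It looks the same after a half turn. The ridge's two long flat faces (28 mm apart along y) are the grip.
- tray: White plastic tray fixed to the table, 116 x 96 mm outside, with a rectangular pocket 100 (its x) x 80 (its y) mm. Origin under the centre of the pocket at table level, z up; the pocket's flat floor is 6 mm above the table. On its -x and -y sides the pocket has thin low lips, 4 mm thick, tops 11 mm above the table; on the +x and +y sides thick tall rails. Stands left or right, turned up to 50 degrees; the insert starts on the other side.
- end_rail: Tall fixed rail along the short +x side of the pocket: 12 mm thick, 96 mm long, top 20 mm above the table (14 mm above the pocket floor). Its inner face is 50 mm from the pocket's centre. Origin at the centre of its underside, axes as the tray's.
- long_rail: Tall fixed rail along the long +y side of the pocket: 12 mm thick, 104 mm long, top 20 mm above the table. Its inner face is 40 mm from the pocket's centre. Both rails are rigid; the insert rubs on rails and floor with a friction coefficient of up to about 1. Origin at the centre of its underside, axes as the tray's.
- pocket_corner (a point): The pocket's inner corner where the two tall rails meet, on the pocket floor. Axes as the tray's; with the insert home its centre is 42 mm (along x) and 32 mm (along y) from here.
- claw_clip: Bystander: brown tortoiseshell claw hair clip, 76 x 39 x 46 mm, between the tray and the insert. Origin under its centre.
- spring_clip: Bystander: flat chrome spring hair clip, about 115 mm long, 20 mm high, far right. Origin under its centre.
- glass_jar: Bystander: empty frosted glass jar, open, 68 mm across, 65 mm high, middle, in front of the fixed bangle cabinet (160 mm high) at the far edge of the table. Origin under its centre.
- elephant: Bystander: white ceramic elephant ring holder with raised trunk, 105 mm long, 105 mm high, far left. Origin under its centre.
- perfume: Bystander: amber glass perfume bottle with brass cap, 36 x 52 x 100 mm, left side. Origin under its centre.
- cream_jar: Bystander: closed cream jar, 64 mm across, 50 mm high, right side. Origin under its centre.
- bangle: Bystander: one brass bangle lying flat, 68 mm across, 8 mm high, right side. Origin under its centre.
There are look-alikes about, which are no part of the job. What is shaped like the ring_insert but blue or red is not meant. Of the things shaped like the tray, the white one is meant.

How it is judged:
By the outcome, as a careful person would: the job done as asked, in the order asked, and still so for the second after the job is handed in, while the arm keeps its last pose, push and grip.
It also fails if it takes over 56 s, if anything falls off the work surface, if the arm or the gripper's body presses on something with over 40 N, if the wrist force passes 120 N, or if a joint passes its speed limit or range.

## Robot

A 6-joint arm with a two-finger parallel gripper is mounted at the origin on the work surface. World frame = base frame: x ahead of the robot, y to its left, z up, the work surface at z = 0. Lengths are in mm, angles in rad, forces in N, time in s.
With the tool pointing down it reaches from about 350 to 775 mm from the base axis. Payload 7.3 kg.
Tool frame: the origin (TCP) lies at the very end of the fingers, on their centre line; the grasp point (between the pads) lies 19 mm behind it; x points along the fingers, y is the direction in which the jaws open and shut, and the axes are right-handed (so a half turn about x gives the same grasp; the last joint's range is limited). The gripper opens to 92 mm and grips with 3 to 60 N. Pads are 19 mm wide; open, the fingers measure 130 mm over their backs; the gripper's body (75 mm by 190 mm) begins 47 mm behind the grasp point.
Start: joints at [1.103, 0.342, 1.524, -0, 1.275, -0.146], TCP at [166.03, 498.075, 226.741] pointing down, gripper open.
Joint ranges: [-2.53, 2.53], [-0.77, 2.02], [0.04, 2.7], [-1, 4.14], [0.28, 2.66], [-3.11, 3.11]. Speed limits (rad/s): [2.57, 2.57, 3.14, 3.14, 3.14, 3.14].

## Interface

Orientations are given as [roll, pitch, yaw] about the fixed x, y, z axes, in that order (R = Rz(yaw) Ry(pitch) Rx(roll)).
In Python, from plant import sensors, capture, bot gives the robot as it stands.
- The arm moves only by the shell command python3 -m crank 'ROWS' [OPENING]. ROWS is JSON, a list of rows, each an object of numbers: "dx", "dy", "dz": the shift along the tool's x, y, z in cm; "spin": the turn about the tool's x in rad. A call has 1 to 20 rows; each row is the pose to reach, as a shift and turn from the pose commanded when the call began, along the tool's axes at that moment; what a row does not reach only later rows make up. A row lasts 1/12 s, in which the tool goes at most 41.7 mm and 7.16 degrees, less where a joint would pass 70% of its speed; a pose out of reach is approached as far as the arm can. A call with a gripper value outside its range is refused whole. OPENING is the opening in per cent of the stroke, from 0 (shut) to 100 (fully open), set as the call begins (- or left out, the last holds). The fingers move at their own pace and stop on an object; the grip force is fixed at half the most. Time passes only in rows, so rows that repeat a pose let the fingers close. It gives the time, the measured TCP pose, the force and the opening at its end, in the units of the state.
- sensors.get_obs(): the state, without advancing time (a new reading comes with each control period).
- capture(name): name is "scene" or "top" or "wrist"; returns a dict with "frame" (420x560x3 uint8, blue, green, red), "vfov" (degrees; the focal length in pixels is half the picture's height over the tangent of half this angle, whatever the lens; pixels are square), "cx", "cy" (the principal point, pixels), "k1" (the pictures are not rectified: a ray, as slopes to the right and down, at radius r is drawn at 1 + k1 r^2 times it, then the intrinsics apply), "view" (4x4, takes a point from world to camera coordinates); the wrist camera has in their place "mount" (4x4, takes a point from camera to tool coordinates, whose origin is the TCP and whose axes are the tool frame's). Camera axes: x right, y down, z forward; pixel columns grow to the right and rows downward; lengths in mm; the calibration is good to about 2 mm. A picture is of the moment at which its call begins: read the wrist's pose just before it. There is no depth.
- bot.close_job(): hands the job in, once; it reports no verdict.
The state is a dict: "time": time; "joint_positions": joint angles; "dq": joint speeds; "tau": joint torques, N m; "tool_pos": TCP position; "tcp_rot": TCP orientation; "contact_force": force on the tool from outside, world axes, zero at the start; "moment": the same for the moment, N m; "grip_width": finger opening in mm.
Only numpy, scipy, OpenCV 4.12 (cv2) and the standard library are available. Lean on these libraries where they do the work, as an engineer would, in place of code of your own. Each camera call takes 0.05 s, during which the arm holds its last target.

## Working session

There is one attempt and no reset: what is moved stays moved. The work goes in short steps, Python scripts to look and compute and a shell command to move; the robot and the scene stay as the last step left them, time stands still between calls to the robot, and variables do not carry over. Pictures are saved under pics/ and viewed, and the job is handed in when it is done.

```bash
ls; mkdir -p pics
python3 - <<'E'
from plant import sensors, capture
import cv2
print(sensors.get_obs())
for n in ("scene","top"):
    c=capture(n); cv2.imwrite(f"pics/{n}0.png",c["frame"]); print({k:v for k,v in c.items() if k!="frame"})
E
```

```text
pics
{'time': 0.0, 'joint_positions': array([ 1.10300505e+00,  3.42745946e-01,  1.52501269e+00, -1.29788419e-05,
        1.27538363e+00, -1.46021651e-01]), 'dq': array([ 0.00092532, -0.00050151,  0.0007529 ,  0.00043485,  0.00113644,
        0.00010264]), 'tau': array([ 3.02220242e-04, -4.31239736e+01, -2.44219333e+01,  7.17246160e-02,
        5.61169500e-02, -1.78033547e-04]), 'tool_pos': array([165.83962475, 497.69569466, 226.03441563]), 'tcp_rot': array([-1.70880922,  1.56924666, -2.03057505]), 'contact_force': array([ 0.7310525 , -0.47337151, -0.45904882]), 'moment': array([0.01051894, 0.02749931, 0.05837291]), 'grip_width': 91.78951646258498}
{'vfov': 52.531236899086046, 'cx': 276.28516418984714, 'cy': 210.64081266922526, 'k1': -0.00810385683717195, 'view': array([[ 7.26302085e-01,  6.87368827e-01,  3.06213720e-03,
        -4.00372390e+02],
       [ 5.43936649e-01, -5.72010690e-01, -6.13951702e-01,
        -2.72601066e+02],
       [-4.20259686e-01,  4.47580010e-01, -7.89337653e-01,
         1.29127096e+03],
       [ 0.00000000e+00,  0.00000000e+00,  0.00000000e+00,
         1.00000000e+00]])}
{'vfov': 53.59482640229052, 'cx': 282.909314627106, 'cy': 210.80846054317527, 'k1': -0.027119292140919918, 'view': array([[-2.22850475e-02, -9.99382225e-01, -2.71761833e-02,
         2.81670922e+01],
       [-9.89222338e-01,  2.59769606e-02, -1.44098448e-01,
         5.62140311e+02],
       [ 1.44715382e-01,  2.36720469e-02, -9.89190119e-01,
         1.10503664e+03],
       [ 0.00000000e+00,  0.00000000e+00,  0.00000000e+00,
         1.00000000e+00]])}
```

View pics/top0.png

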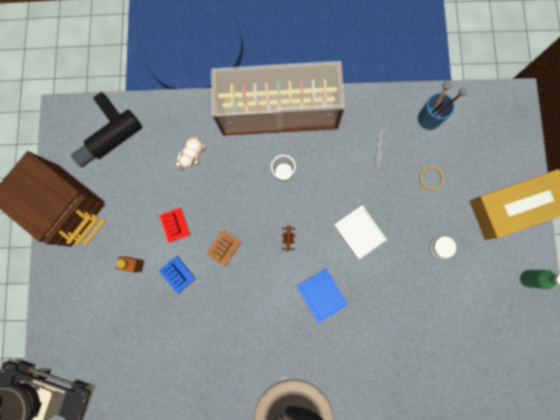

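View pics/scene0.png

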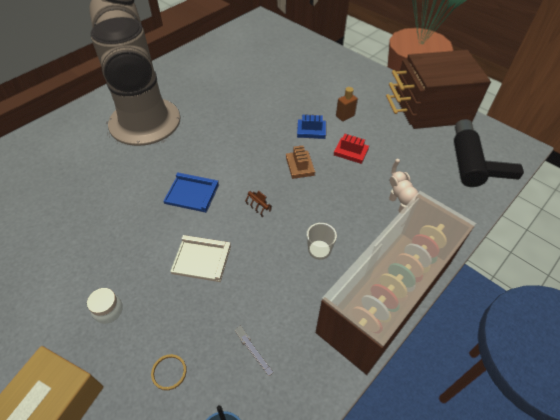

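Top view: the insert-shaped objects are wooden (224,247), blue (177,274) and red (174,225). The wooden one fits. The trays are white (360,232) and blue (322,295); the white one is meant. I'll confirm both in enlarged crops.

Run:
```python
import cv2, numpy as np
t=cv2.imread("pics/top0.png"); s=cv2.imread("pics/scene0.png")
def crop(im,x,y,w,h,k): return cv2.resize(im[y:y+h,x:x+w],None,fx=k,fy=k,interpolation=cv2.INTER_CUBIC)
a=crop(t,195,220,60,50,6); b=crop(t,325,200,65,60,6)
c=crop(s,280,142,50,40,8); d=crop(s,160,225,80,60,5)
def pad(i): o=np.zeros((360,400,3),np.uint8); o[:i.shape[0],:i.shape[1]]=i[:360,:400]; return o
cv2.imwrite("pics/crop0.png",np.hstack([pad(a),pad(b)])); cv2.imwrite("pics/crop1.png",np.hstack([pad(c),pad(d)]))
```

```text
(no output)
```

View pics/crop0.png

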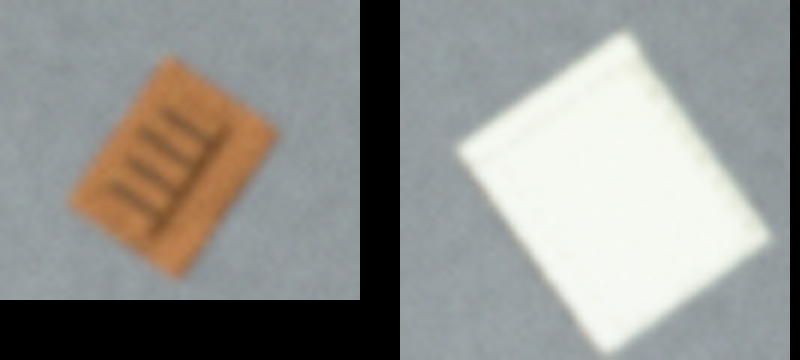

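View pics/crop1.png

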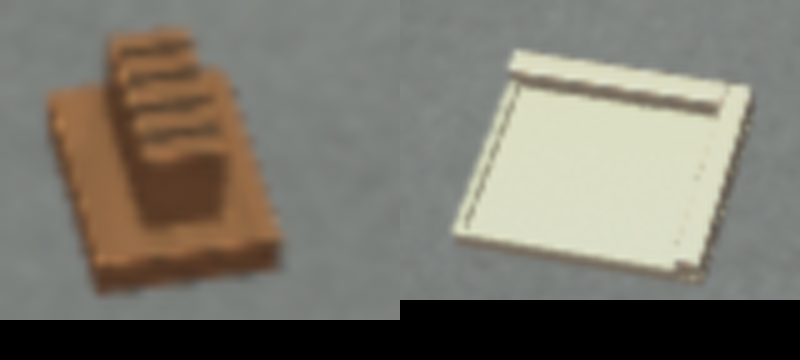

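The crops confirm the wooden insert, with its ridge and four dark slots, and the white tray. In the scene view the tray's thick rails run along its top and right sides, so their corner is at scene px (310,243) and top px (334,225).

```bash
cat > h.py <<'E'
import numpy as np, cv2
from scipy.optimize import least_squares
from scipy.spatial.transform import Rotation as Ro
from plant import sensors, capture
def proj(c,P,view=None):
    V=c["view"] if view is None else view
    p=np.c_[P,np.ones(len(P))]@V.T; u=p[:,0]/p[:,2]; v=p[:,1]/p[:,2]
    f=210/np.tan(np.radians(c["vfov"]/2)); s=1+c["k1"]*(u*u+v*v)
    return np.c_[c["cx"]+f*u*s,c["cy"]+f*v*s]
def pose(o): 
    T=np.eye(4);T[:3,:3]=Ro.from_euler('xyz',o["tcp_rot"]).as_matrix();T[:3,3]=o["tool_pos"];return T
def wcap():
    o=sensors.get_obs(); c=capture("wrist"); c["view"]=np.linalg.inv(pose(o)@c["mount"]); c["obs"]=o; return c
def place(p,L):
    x,y,a=p; L=np.array(L,float); R=np.array([[np.cos(a),-np.sin(a)],[np.sin(a),np.cos(a)]])
    return np.c_[L[:,:2]@R.T+[x,y],L[:,2]]
def fit(obs,p0):
    # obs: list of (cam, local pts, pixels)
    f=lambda p:np.concatenate([(proj(c,place(p,L))-np.array(q)).ravel() for c,L,q in obs])
    r=least_squares(f,p0,x_scale=[10,10,.1]); return r.x,r.fun.reshape(-1,2)
E
python3 - <<'E'
from h import *
import numpy as np
t=capture("top"); s=capture("scene")
off=lambda a,o,k:np.array(a,float)/k+np.array(o)-.5+.5/k
# insert
L=[(42,32,16),(42,-32,16),(-42,-32,16),(-42,32,16)]
pt=off([(165,55),(280,133),(180,280),(68,202)],(195,220),6)
ps=off([(97,258),(50,95),(228,75),(280,240)],(280,142),8)
for o in ([(t,L,pt)],):
    x,r=fit(o,[400,100,-.55]); print("ins",x,np.degrees(x[2]),r.round(1).tolist())
print(proj(s,place(x,L)).round(1).tolist(), ps.round(1).tolist())
# tray outer top: rails 20, lips 11 ; outer x -54..62, y -44..52
L=[(62,52,20),(62,-44,20),(-54,-44,11),(-54,52,20)]
pt=off([(57,150),(230,32),(370,238),(205,352)],(325,200),6)
ps=off([(350,88),(300,280),(55,235),(115,52)],(160,225),5)
for o in ([(t,L,pt)],[(s,L,ps)],[(t,L,pt),(s,L,ps)]):
    x,r=fit(o,[400,-200,.6]); print("tray",x,np.degrees(x[2]),r.round(1).tolist())
w=wcap(); cv2.imwrite("pics/w0.png",w["frame"]); print(w["mount"],w["vfov"],pose(w["obs"]))
E
```

```text
ins [467.26374824 183.59425538  -0.60739549] -34.80119809515984 [[0.5, -0.1], [0.1, -0.5], [-0.3, 0.2], [-0.3, 0.4]]
[[315.4, 171.2], [292.2, 174.8], [285.4, 153.0], [307.6, 149.8]] [[291.7, 173.8], [285.8, 153.4], [308.1, 150.9], [314.6, 171.6]]
tray [ 500.71001565 -205.04249346    0.57486358] 32.93725675845669 [[0.3, -0.5], [-0.5, -0.0], [0.1, 0.0], [0.0, 0.5]]
tray [ 502.21297298 -207.62298015    0.56955657] 32.63318741869035 [[0.7, 0.9], [-0.3, -1.7], [-0.6, 0.6], [0.3, 0.4]]
tray [ 501.42628618 -206.50664528    0.57177387] 32.76022972341932 [[0.9, -0.8], [0.1, -0.3], [0.6, -0.2], [0.5, 0.2], [0.8, 0.4], [-0.1, -2.3], [-0.4, 0.1], [0.4, -0.1]]
[[-3.94186940e-04 -3.05381752e-01  9.52229925e-01 -1.58125315e+02]
 [ 9.99999457e-01 -1.03889570e-03  8.07860944e-05  1.90213106e-01]
 [ 9.64596976e-04  9.52229440e-01  3.05381996e-01 -8.34034836e+01]
 [ 0.00000000e+00  0.00000000e+00  0.00000000e+00  1.00000000e+00]] 60.020497162257016 [[-4.17709228e-04  3.16327498e-01  9.48649956e-01  1.65921567e+02]
 [-8.15303091e-04  9.48649616e-01 -3.16327743e-01  4.97848379e+02]
 [-9.99999580e-01 -9.05570259e-04 -1.38356912e-04  2.26319277e+02]
 [ 0.00000000e+00  0.00000000e+00  0.00000000e+00  1.00000000e+00]]
```

View pics/w0.png

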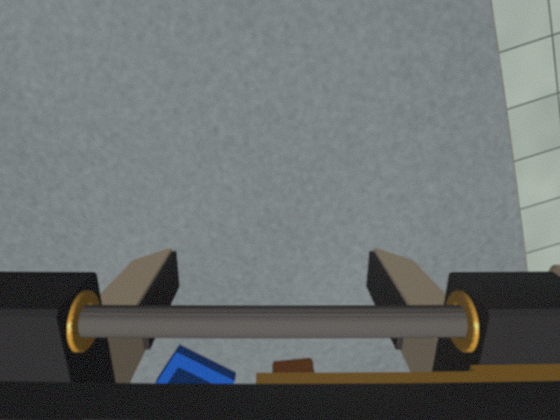

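Estimates agree between the cameras: insert at about (467,184), yaw −34.8°; tray at about (501,−206), yaw 32.8°. I'll move above the insert and set the jaws in line with the ridge.

```bash
python3 -m crank '[{"dz":20,"dy":-10,"spin":0.15},{"dz":38.5,"dy":-20.3,"spin":0.286},{"dz":38.5,"dy":-20.3,"spin":0.286},{"dz":38.5,"dy":-20.3,"spin":0.286},{"dz":38.5,"dy":-20.3,"spin":0.286},{"dz":38.5,"dy":-20.3,"spin":0.286},{"dz":38.5,"dy":-20.3,"spin":0.286},{"dz":38.5,"dy":-20.3,"spin":0.286},{"dz":38.5,"dy":-20.3,"spin":0.286},{"dz":38.5,"dy":-20.3,"spin":0.286},{"dz":38.5,"dy":-20.3,"spin":0.286},{"dz":38.5,"dy":-20.3,"spin":0.286},{"dz":38.5,"dy":-20.3,"spin":0.286},{"dz":38.5,"dy":-20.3,"spin":0.286},{"dz":38.5,"dy":-20.3,"spin":0.286},{"dz":38.5,"dy":-20.3,"spin":0.286,"dx":4}]' 58
python3 - <<'E'
from h import *
w=wcap(); cv2.imwrite("pics/w1.png",w["frame"]); print(pose(w["obs"]).round(3), w["obs"]["joint_positions"])
L=[(42,32,16),(42,-32,16),(-42,-32,16),(-42,32,16),(42,32,0),(42,-32,0),(-42,-32,0),(-42,32,0),(30,14,50),(30,-14,50),(-30,-14,50),(-30,14,50)]
print(proj(w,place([467.26,183.6,-.6074],L)).round(0).tolist())
E
```

```text
[[-0.00000e+00  3.16000e-01  9.49000e-01  1.65953e+02]
 [-1.00000e-03  9.49000e-01 -3.16000e-01  4.97904e+02]
 [-1.00000e+00 -1.00000e-03 -0.00000e+00  2.26383e+02]
 [ 0.00000e+00  0.00000e+00  0.00000e+00  1.00000e+00]] [ 1.10298052e+00  3.42404965e-01  1.52452086e+00  4.45866496e-06
  1.27537344e+00 -1.46005700e-01]
[[144.0, 472.0], [99.0, 462.0], [107.0, 419.0], [154.0, 430.0], [147.0, 461.0], [104.0, 452.0], [112.0, 410.0], [157.0, 420.0], [123.0, 488.0], [102.0, 484.0], [108.0, 452.0], [130.0, 457.0]]invalid input at $[0]: expected keys dx, dy, dz, spin
```

View pics/w1.png

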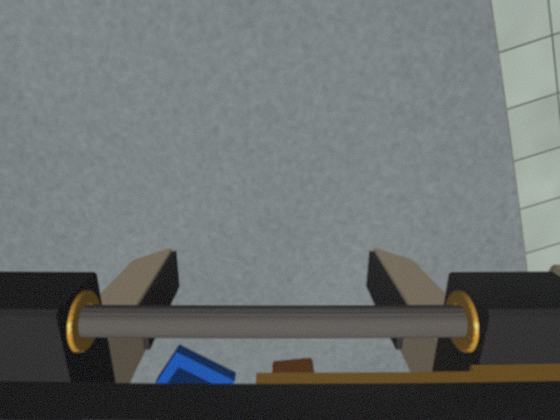

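The call was refused because every row needs all four keys. Nothing moved, so I'll resend it.

```bash
python3 -m crank '[{"dx":0,"dz":20,"dy":-10,"spin":0.15},{"dx":0,"dz":38.5,"dy":-20.3,"spin":0.286},{"dx":0,"dz":38.5,"dy":-20.3,"spin":0.286},{"dx":0,"dz":38.5,"dy":-20.3,"spin":0.286},{"dx":0,"dz":38.5,"dy":-20.3,"spin":0.286},{"dx":0,"dz":38.5,"dy":-20.3,"spin":0.286},{"dx":0,"dz":38.5,"dy":-20.3,"spin":0.286},{"dx":0,"dz":38.5,"dy":-20.3,"spin":0.286},{"dx":0,"dz":38.5,"dy":-20.3,"spin":0.286},{"dx":0,"dz":38.5,"dy":-20.3,"spin":0.286},{"dx":0,"dz":38.5,"dy":-20.3,"spin":0.286},{"dx":0,"dz":38.5,"dy":-20.3,"spin":0.286},{"dx":0,"dz":38.5,"dy":-20.3,"spin":0.286},{"dx":0,"dz":38.5,"dy":-20.3,"spin":0.286},{"dx":0,"dz":38.5,"dy":-20.3,"spin":0.286},{"dx":4,"dz":38.5,"dy":-20.3,"spin":0.286},{"dx":4,"dz":38.5,"dy":-20.3,"spin":0.286},{"dx":4,"dz":38.5,"dy":-20.3,"spin":0.286}]' 58
python3 - <<'E'
from h import *
w=wcap(); cv2.imwrite("pics/w2.png",w["frame"]); print(pose(w["obs"]).round(3), w["obs"]["joint_positions"])
L=[(42,32,16),(42,-32,16),(-42,-32,16),(-42,32,16),(42,32,0),(42,-32,0),(-42,-32,0),(-42,32,0),(30,14,50),(30,-14,50),(-30,-14,50),(-30,14,50)]
q=proj(w,place([467.26,183.6,-.6074],L)); print(q.round(0).tolist())
im=cv2.resize(w["frame"],None,fx=1.4,fy=1.4,interpolation=cv2.INTER_CUBIC)
cv2.imwrite("pics/w2b.png",im)
E
```

```text
time: 1.8
tool_pos: [465.2, 184.3, 185.9]
tcp_rot: [-2.347, 1.566, -2.953]
contact_force: [-0.7, -0.7, 0.8]
grip_width: 53.0
[[-4.00000e-03  5.70000e-01  8.22000e-01  4.65182e+02]
 [-1.00000e-03  8.22000e-01 -5.70000e-01  1.84335e+02]
 [-1.00000e+00 -3.00000e-03 -3.00000e-03  1.85865e+02]
 [ 0.00000e+00  0.00000e+00  0.00000e+00  1.00000e+00]] [ 2.23894663e-01  3.37979372e-01  1.65060569e+00  1.74185414e-04
  1.15750648e+00 -7.40884045e-01]
[[307.0, 228.0], [240.0, 227.0], [238.0, 140.0], [309.0, 140.0], [305.0, 222.0], [242.0, 222.0], [239.0, 138.0], [308.0, 138.0], [290.0, 229.0], [257.0, 229.0], [256.0, 160.0], [291.0, 160.0]]
```

View pics/w2b.png

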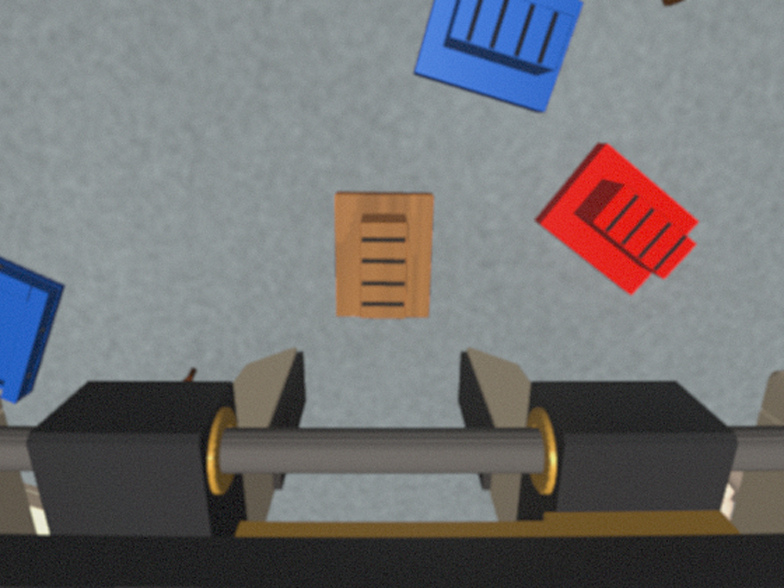

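Wrist view: the wooden insert is square to the jaws, with its base top at about (335–433, 192–317) enlarged. Red and blue are clear of the fingers. I'll refine the fit.

Run:
```python
from h import *
w=wcap()
L=[(42,32,16),(42,-32,16),(-42,-32,16),(-42,32,16),(30,14,50),(30,-14,50)]
q=(np.array([(431,317),(336,317),(335,192),(433,192),(406,318),(360,318)])+.5)/1.4-.5
x,r=fit([(w,L,q)],[467,184,-.6]); print(x,np.degrees(x[2]),r.round(1).tolist())
T=pose(w["obs"]); print("tool-frame offset mm",T[:3,:3].T@(np.array([x[0],x[1],20])-T[:3,3]), "yaw err of jaws", np.degrees(np.arctan2(T[1,1],T[0,1]))-90-np.degrees(x[2]))
print(w["cx"])
```

```text
[468.04795535 184.93210733  -0.61080723] -34.99667612429701 [[-1.1, -0.7], [0.7, -0.9], [-0.7, 1.0], [0.4, 1.2], [-0.0, -0.4], [0.7, -0.5]]
tool-frame offset mm [167.25518713   1.4449784    1.13765565] yaw err of jaws 0.25216100191626367
272.3913568476018
```

```bash
python3 -m crank '[{"dx":4,"dy":0.1,"dz":0.15,"spin":0},{"dx":8,"dy":0.1,"dz":0.15,"spin":0},{"dx":11,"dy":0.1,"dz":0.15,"spin":0},{"dx":13,"dy":0.1,"dz":0.15,"spin":0},{"dx":15,"dy":0.1,"dz":0.15,"spin":0},{"dx":16,"dy":0.1,"dz":0.15,"spin":0},{"dx":16.5,"dy":0.1,"dz":0.15,"spin":0},{"dx":16.5,"dy":0.1,"dz":0.15,"spin":0},{"dx":16.5,"dy":0.1,"dz":0.15,"spin":0}]'
python3 -m crank '[{"dx":0,"dy":0,"dz":0,"spin":0},{"dx":0,"dy":0,"dz":0,"spin":0},{"dx":0,"dy":0,"dz":0,"spin":0},{"dx":0,"dy":0,"dz":0,"spin":0},{"dx":0,"dy":0,"dz":0,"spin":0},{"dx":0,"dy":0,"dz":0,"spin":0},{"dx":0,"dy":0,"dz":0,"spin":0},{"dx":0,"dy":0,"dz":0,"spin":0}]' 20
python3 - <<'E'
from h import *
w=wcap(); cv2.imwrite("pics/w3.png",w["frame"]); print(pose(w["obs"]).round(4))
E
```

```text
time: 2.65
tool_pos: [469.8, 184.0, 22.9]
tcp_rot: [0.87, 1.569, 0.262]
contact_force: [-0.1, -0.1, -0.0]
grip_width: 53.6
time: 3.32
tool_pos: [469.0, 183.7, 22.2]
tcp_rot: [0.745, 1.57, 0.137]
contact_force: [-1.6, -0.4, 6.5]
grip_width: 27.8
[[ 5.000000e-04  5.710000e-01  8.209000e-01  4.689980e+02]
 [ 1.000000e-04  8.209000e-01 -5.710000e-01  1.836785e+02]
 [-1.000000e+00  3.000000e-04  3.000000e-04  2.218720e+01]
 [ 0.000000e+00  0.000000e+00  0.000000e+00  1.000000e+00]]
```

View pics/w3.png

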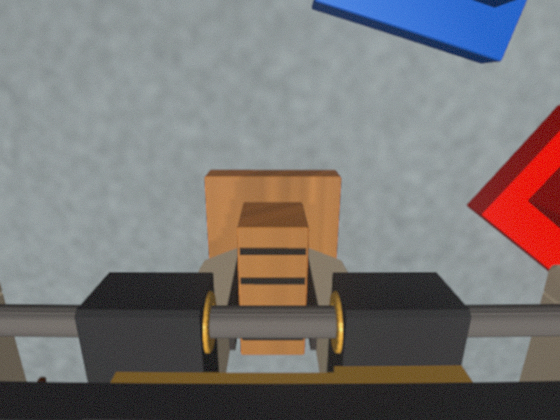

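The insert is gripped at width 27.8 mm, matching the 28 mm ridge. I'll lift it, carry it to beside the tray and turn it so the camera sees the rails.

```bash
python3 -m crank '[{"dx":-2,"dy":0,"dz":0,"spin":0},{"dx":-5,"dy":0,"dz":0,"spin":0},{"dx":-8,"dy":0,"dz":0,"spin":0},{"dx":-11,"dy":0,"dz":0,"spin":0},{"dx":-14,"dy":0,"dz":0,"spin":0},{"dx":-15,"dy":0,"dz":0,"spin":0}]' 0
python3 -m crank '[{"dx":0,"dy":-2,"dz":1.2,"spin":0.1},{"dx":0,"dy":-4.5,"dz":2.7,"spin":0.22},{"dx":0,"dy":-7,"dz":4.2,"spin":0.34},{"dx":0,"dy":-9.5,"dz":5.7,"spin":0.46},{"dx":0,"dy":-12,"dz":7.1,"spin":0.58},{"dx":0,"dy":-14.5,"dz":8.6,"spin":0.7},{"dx":0,"dy":-17,"dz":10.1,"spin":0.82},{"dx":0,"dy":-19.5,"dz":11.6,"spin":0.94},{"dx":0,"dy":-22,"dz":13.1,"spin":1.06},{"dx":0,"dy":-24.5,"dz":14.6,"spin":1.18},{"dx":0,"dy":-27,"dz":16.1,"spin":1.3},{"dx":0,"dy":-29.5,"dz":17.6,"spin":1.42},{"dx":0,"dy":-32,"dz":19,"spin":1.54},{"dx":0,"dy":-34.5,"dz":20.5,"spin":1.66},{"dx":0,"dy":-36,"dz":21.4,"spin":1.78},{"dx":0,"dy":-37,"dz":22,"spin":1.9},{"dx":0,"dy":-37.1,"dz":22.1,"spin":1.962},{"dx":0,"dy":-37.1,"dz":22.1,"spin":1.962},{"dx":0,"dy":-37.1,"dz":22.1,"spin":1.962},{"dx":0,"dy":-37.1,"dz":22.1,"spin":1.962}]'
python3 - <<'E'
from h import *
w=wcap(); print(pose(w["obs"]).round(4),w["obs"]["joint_positions"],w["obs"]["grip_width"])
cv2.imwrite("pics/w4.png",cv2.resize(w["frame"],None,fx=1.4,fy=1.4,interpolation=cv2.INTER_CUBIC))
L=[(62,52,20),(62,-44,20),(-54,-44,11),(-54,52,20),(50,40,20),(50,40,6),(50,-40,6),(-50,-40,6),(-50,40,6)]
print((proj(w,place([501.4,-206.5,.5718],L))*1.4).round(0).tolist())
E
```

```text
time: 3.87
tool_pos: [470.5, 184.2, 175.8]
tcp_rot: [0.861, 1.565, 0.253]
contact_force: [1.6, 0.2, -1.0]
grip_width: 28.0
time: 5.53
tool_pos: [438.3, -246.5, 171.4]
tcp_rot: [-1.502, 1.57, 2.214]
contact_force: [0.6, -0.6, -0.7]
grip_width: 27.7
[[-5.000000e-04  5.432000e-01 -8.396000e-01  4.382896e+02]
 [ 6.000000e-04 -8.396000e-01 -5.432000e-01 -2.465293e+02]
 [-1.000000e+00 -8.000000e-04  1.000000e-04  1.714355e+02]
 [ 0.000000e+00  0.000000e+00  0.000000e+00  1.000000e+00]] [-6.65029046e-01  3.55685263e-01  1.66796170e+00  2.34162741e-04
  1.11873023e+00  3.31371007e-01] 27.735176857460594
[[289.0, 23.0], [464.0, 23.0], [453.0, 227.0], [299.0, 230.0], [312.0, 46.0], [315.0, 50.0], [452.0, 50.0], [446.0, 220.0], [321.0, 219.0]]
```

View pics/w4.png

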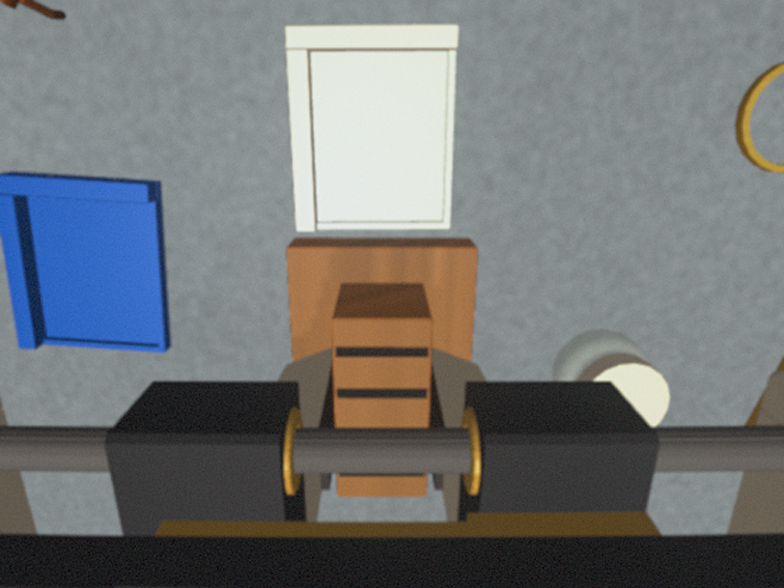

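Wrist view: the white tray's end rail is at the top (287–458, 25–48) and its long rail at the left (288–315), confirming the corner. Refitting the tray from this view, and the held insert's offset.

Run:
```python
from h import *
w=wcap(); T=pose(w["obs"])
cv2.imwrite("pics/w4c.png",cv2.resize(w["frame"][5:180,190:350],None,fx=4,fy=3.4,interpolation=cv2.INTER_CUBIC))
L=[(62,52,20),(62,-44,20),(-54,-44,11),(-54,52,20)]
q=(np.array([(286,26),(459,25),(450,229),(296,231)])+.5)/1.4-.5
x,r=fit([(w,L,q)],[501,-206,.57]); print(x,np.degrees(x[2]),r.round(1).tolist())
# insert in tool frame: underside visible edges: base top corners at -z end, ridge top edges
f=lambda p:(proj(w,(np.array([[-(h-p[3]),0,0]+0*np.array([0]) for h in (16,16,50,50)])@T[:3,:3].T+T[:3,3]+ (np.array([[0,p[0]+s*np.cos(p[2])*b+np.sin(p[2])*a, p[1]-a*np.cos(p[2])+s*b*np.sin(p[2])] for a,b,s in ((42,32,-1),(42,32,1),(30,14,-1),(30,14,1))])@T[:3,:3].T)))-q2).ravel()
q2=(np.array([(288,246),(477,246),(335,318),(430,318)])+.5)/1.4-.5
q2=q2
r=least_squares(f,[0,0,0,20]); print("insert in tool: dy,dz,ang,tipheight",r.x,r.fun.reshape(-1,2).round(1).tolist())
```

```text
[ 499.48153941 -205.30702617    0.57489814] 32.939237272418254 [[-0.3, -0.4], [0.4, -0.0], [-0.2, -0.1], [0.1, 0.7]]
insert in tool: dy,dz,ang,tipheight [-1.80074113e-01 -1.18518053e+00  1.15002774e-03  2.62498143e+01] [[0.1, 1.1], [-0.2, 1.1], [-1.4, -0.9], [1.5, -0.9]]
```

View pics/w4c.png

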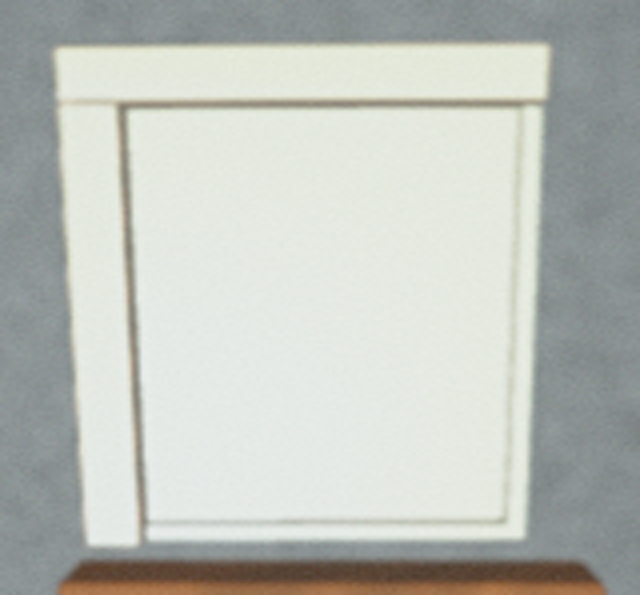

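```bash
python3 -m crank '[{"dx":0,"dy":-0.1,"dz":-2,"spin":0},{"dx":0,"dy":-0.1,"dz":-5,"spin":0},{"dx":0,"dy":-0.1,"dz":-7,"spin":0},{"dx":2,"dy":-0.1,"dz":-7.3,"spin":0},{"dx":5,"dy":-0.1,"dz":-7.3,"spin":0},{"dx":8,"dy":-0.1,"dz":-7.3,"spin":0},{"dx":10.5,"dy":-0.1,"dz":-7.3,"spin":0},{"dx":12,"dy":-0.1,"dz":-7.3,"spin":0},{"dx":12,"dy":-0.1,"dz":-7.3,"spin":0},{"dx":12,"dy":-0.1,"dz":-7.3,"spin":0},{"dx":12,"dy":-0.1,"dz":-7.3,"spin":0}]'
python3 - <<'E'
from h import *
w=wcap(); T=pose(w["obs"]); print(T.round(4))
cv2.imwrite("pics/w5.png",cv2.resize(w["frame"],None,fx=1.4,fy=1.4,interpolation=cv2.INTER_CUBIC))
s=capture("scene"); cv2.imwrite("pics/s5.png",cv2.resize(s["frame"][200:320,130:270],None,fx=5,fy=5,interpolation=cv2.INTER_CUBIC))
d=T[:3,:3].T@(np.array([499.5,-205.3,0])-T[:3,3]); print("tray centre in tool",d)
E
```

```text
time: 6.55
tool_pos: [500.1, -206.9, 52.9]
tcp_rot: [2.093, 1.569, -0.477]
contact_force: [-0.4, -0.3, -0.8]
grip_width: 27.3
[[ 1.800000e-03  5.418000e-01 -8.405000e-01  5.001278e+02]
 [-9.000000e-04 -8.405000e-01 -5.418000e-01 -2.069372e+02]
 [-1.000000e+00  1.800000e-03 -1.000000e-03  5.288540e+01]
 [ 0.000000e+00  0.000000e+00  0.000000e+00  1.000000e+00]]
tray centre in tool [52.88264491 -1.8099581  -0.30545623]
```

View pics/w5.png

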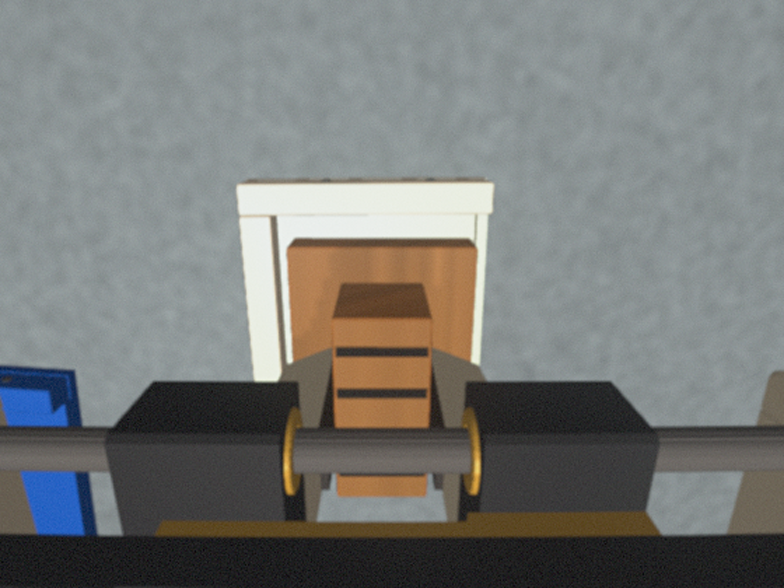

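View pics/s5.png

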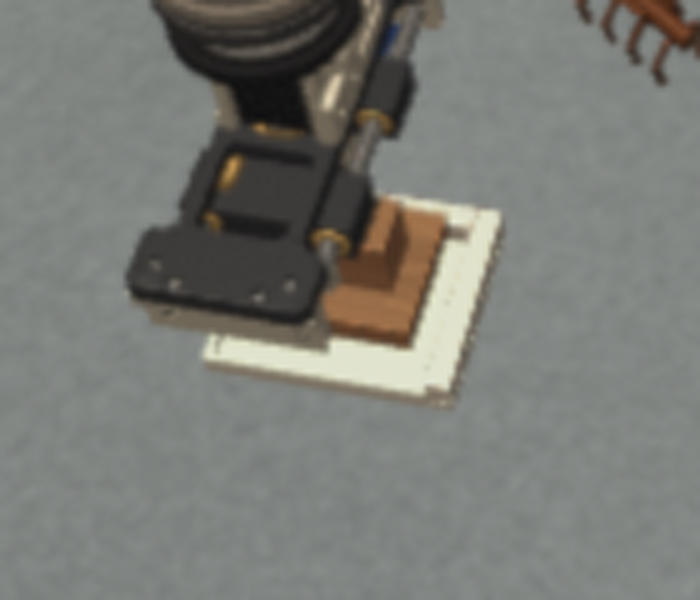

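Wrist view: the held insert, base top edge at (288–477, 245), is square over the pocket, about 2 mm toward the low lip. I'll correct by 2 mm and lower it, slowly at the end.

```bash
python3 -m crank '[{"dx":0.4,"dy":-0.2,"dz":0,"spin":0},{"dx":1.0,"dy":-0.2,"dz":0,"spin":0},{"dx":1.6,"dy":-0.2,"dz":0,"spin":0},{"dx":2.0,"dy":-0.2,"dz":0,"spin":0},{"dx":2.1,"dy":-0.2,"dz":0,"spin":0},{"dx":2.2,"dy":-0.2,"dz":0,"spin":0},{"dx":2.2,"dy":-0.2,"dz":0,"spin":0},{"dx":2.2,"dy":-0.2,"dz":0,"spin":0}]'
python3 -m crank '[{"dx":0.05,"dy":0,"dz":0,"spin":0},{"dx":0.1,"dy":0,"dz":0,"spin":0},{"dx":0.1,"dy":0,"dz":0,"spin":0}]'
python3 -m crank '[{"dx":0.05,"dy":0,"dz":0,"spin":0},{"dx":0.1,"dy":0,"dz":0,"spin":0},{"dx":0.1,"dy":0,"dz":0,"spin":0}]'
```

```text
time: 7.32
tool_pos: [498.3, -205.1, 29.7]
tcp_rot: [2.716, 1.571, 0.146]
contact_force: [0.2, 0.2, -1.9]
grip_width: 28.1
time: 7.57
tool_pos: [498.2, -205.1, 28.7]
tcp_rot: [2.689, 1.571, 0.119]
contact_force: [-0.2, 0.0, -1.3]
grip_width: 28.1
time: 7.82
tool_pos: [498.3, -205.1, 28.2]
tcp_rot: [2.237, 1.57, -0.333]
contact_force: [-1.5, 0.4, 3.5]
grip_width: 27.8
```

```bash
python3 -m crank '[{"dx":0.03,"dy":0,"dz":0,"spin":0},{"dx":0.05,"dy":0,"dz":0,"spin":0},{"dx":0.05,"dy":0,"dz":0,"spin":0}]'
python3 - <<'E'
from h import *
w=wcap(); T=pose(w["obs"]); print(T.round(4), w["obs"]["contact_force"])
cv2.imwrite("pics/w6.png",cv2.resize(w["frame"][100:300,100:420],None,fx=2.5,fy=2.5,interpolation=cv2.INTER_CUBIC))
E
```

```text
time: 8.07
tool_pos: [498.3, -205.1, 28.2]
tcp_rot: [2.155, 1.57, -0.415]
contact_force: [-2.2, 2.2, 8.4]
grip_width: 27.5
[[ 6.000000e-04  5.412000e-01 -8.409000e-01  4.983101e+02]
 [-3.000000e-04 -8.409000e-01 -5.412000e-01 -2.050588e+02]
 [-1.000000e+00  5.000000e-04 -4.000000e-04  2.816970e+01]
 [ 0.000000e+00  0.000000e+00  0.000000e+00  1.000000e+00]] [-2.17445333  2.22744049  8.44153846]
```

View pics/w6.png

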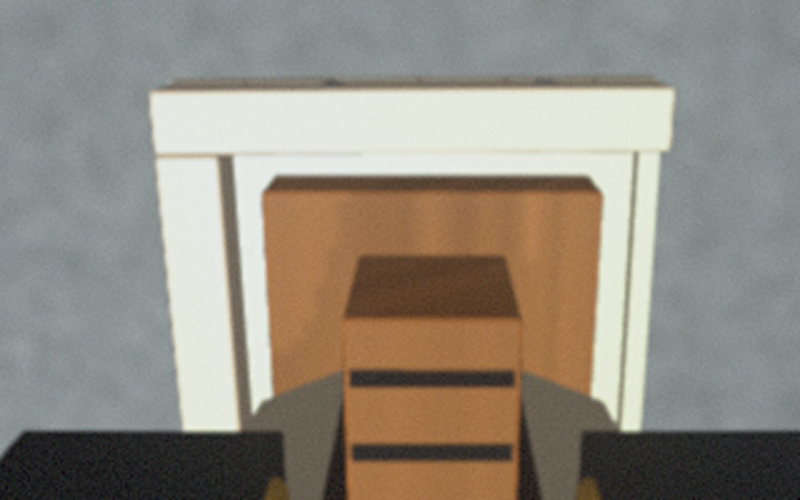

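The insert lies flat on the pocket floor at 8 N, 7–8 mm from both rails. I'll ease the downforce a little, slide diagonally toward the corner, then make contact in small steps.

```bash
python3 -m crank '[{"dx":-0.03,"dy":-0.15,"dz":-0.15,"spin":0},{"dx":-0.03,"dy":-0.3,"dz":-0.3,"spin":0},{"dx":-0.03,"dy":-0.45,"dz":-0.45,"spin":0},{"dx":-0.03,"dy":-0.6,"dz":-0.6,"spin":0},{"dx":-0.03,"dy":-0.6,"dz":-0.6,"spin":0}]'
python3 -m crank '[{"dx":0,"dy":-0.1,"dz":0,"spin":0},{"dx":0,"dy":-0.2,"dz":0,"spin":0},{"dx":0,"dy":-0.2,"dz":0,"spin":0}]'
python3 - <<'E'
from h import *
w=wcap(); T=pose(w["obs"]); print(T.round(4)); print(T[:3,:3].T@w["obs"]["contact_force"],T[:3,:3].T@w["obs"]["moment"])
cv2.imwrite("pics/w7.png",cv2.resize(w["frame"][100:300,100:420],None,fx=2.5,fy=2.5,interpolation=cv2.INTER_CUBIC))
E
```

```text
time: 8.53
tool_pos: [501.0, -197.4, 28.2]
tcp_rot: [1.889, 1.568, -0.681]
contact_force: [0.4, -3.1, 5.3]
grip_width: 27.7
time: 8.78
tool_pos: [500.3, -196.2, 28.3]
tcp_rot: [1.915, 1.567, -0.654]
contact_force: [0.8, -4.5, 4.5]
grip_width: 27.9
[[ 3.300000e-03  5.412000e-01 -8.409000e-01  5.002513e+02]
 [-2.600000e-03 -8.409000e-01 -5.412000e-01 -1.962309e+02]
 [-1.000000e+00  3.900000e-03 -1.400000e-03  2.829060e+01]
 [ 0.000000e+00  0.000000e+00  0.000000e+00  1.000000e+00]]
[-4.43683861  4.22489685  1.78831325] [-0.05063102 -0.56848979  0.74857248]
```

View pics/w7.png

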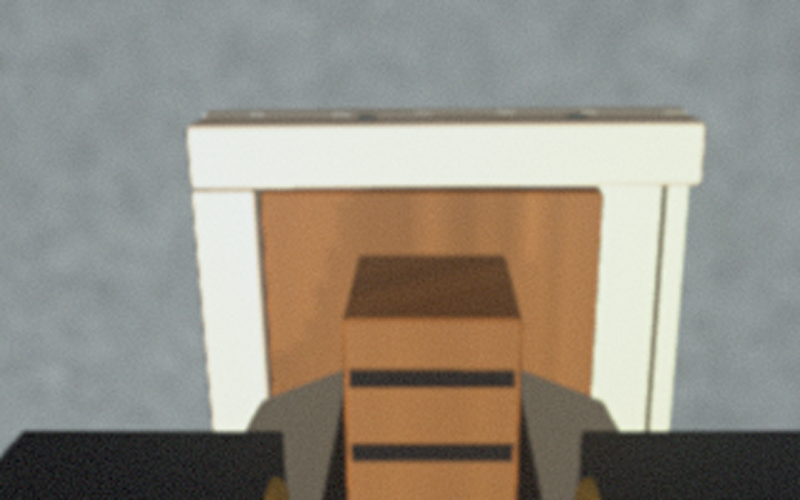

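Both gaps are nearly closed in the view. I'll push on the long rail in 1 mm steps.

```bash
cat > st.py <<'E'
from h import *
o=[]
s=sensors.get_obs(); T=pose(s); R=np.array([[0.0,.5412,-.8409],[0,-.8409,-.5412],[-1,0,0]])
print("tool pos rel start",(R.T@(s["tool_pos"]-[498.31,-205.06,28.17])).round(2),"F tool",(R.T@s["contact_force"]).round(1),"M",(R.T@s["moment"]).round(2),"yawerr",round(np.degrees(np.arctan2(T[1,1],T[0,1]))+57.1,2),"tilt",T[:3,0].round(4)[:2])
E
python3 st.py
python3 -m crank '[{"dx":0,"dy":-0.1,"dz":0,"spin":0},{"dx":0,"dy":-0.1,"dz":0,"spin":0},{"dx":0,"dy":-0.1,"dz":0,"spin":0}]'>/dev/null; python3 st.py
python3 -m crank '[{"dx":0,"dy":-0.1,"dz":0,"spin":0},{"dx":0,"dy":-0.1,"dz":0,"spin":0},{"dx":0,"dy":-0.1,"dz":0,"spin":0}]'>/dev/null; python3 st.py
```

```text
tool pos rel start [-0.1  -6.39 -6.39] F tool [-5.2  4.8  1.6] M [-0.06 -0.56  0.76] yawerr -0.13 tilt [ 0.0032 -0.0025]
tool pos rel start [-0.13 -7.17 -6.44] F tool [-4.6  4.6  1.9] M [-0.12 -0.59  0.83] yawerr -0.12 tilt [ 0.0035 -0.0027]
tool pos rel start [-0.23 -7.27 -6.51] F tool [-2.5  7.7  2. ] M [-0.23 -0.62  1.33] yawerr -0.1 tilt [ 0.0048 -0.0041]
```

The long rail is touched. Now the end rail (−z).

```bash
for i in 1; do python3 -m crank '[{"dx":0.03,"dy":0,"dz":-0.1,"spin":0},{"dx":0.03,"dy":0,"dz":-0.1,"spin":0},{"dx":0.03,"dy":0,"dz":-0.1,"spin":0}]'>/dev/null; python3 st.py; done
python3 -m crank '[{"dx":0.03,"dy":0,"dz":-0.1,"spin":0},{"dx":0.03,"dy":0,"dz":-0.1,"spin":0},{"dx":0.03,"dy":0,"dz":-0.1,"spin":0}]'>/dev/null; python3 st.py
python3 -m crank '[{"dx":0,"dy":0,"dz":-0.1,"spin":0},{"dx":0,"dy":0,"dz":-0.1,"spin":0},{"dx":0,"dy":0,"dz":-0.1,"spin":0}]'>/dev/null; python3 st.py
```

```text
tool pos rel start [-0.17 -7.28 -6.54] F tool [-7.   7.3  8.1] M [-0.18 -1.48  1.32] yawerr -0.09 tilt [ 0.0032 -0.0046]
tool pos rel start [-0.13 -7.25 -6.6 ] F tool [-10.6   8.8  12.8] M [-0.3  -2.19  1.27] yawerr -0.08 tilt [ 0.0019 -0.0051]
tool pos rel start [-0.17 -7.28 -6.7 ] F tool [-13.6   9.1  17. ] M [-0.22 -3.    1.31] yawerr -0.06 tilt [ 0.0004 -0.0055]
```

The motion has stopped, but with friction near 1 this could be stiction. I'll check by unloading the long rail and the floor and watching whether it creeps further.

```bash
python3 -m crank '[{"dx":-0.06,"dy":0.1,"dz":0,"spin":0},{"dx":-0.1,"dy":0.2,"dz":0,"spin":0},{"dx":-0.1,"dy":0.25,"dz":0,"spin":0}]'>/dev/null; python3 st.py
python3 -m crank '[{"dx":-0.03,"dy":0,"dz":-0.1,"spin":0},{"dx":-0.03,"dy":0,"dz":-0.1,"spin":0},{"dx":-0.03,"dy":0,"dz":-0.1,"spin":0}]'>/dev/null; python3 st.py
python3 - <<'E'
from h import *
w=wcap()
cv2.imwrite("pics/w8.png",cv2.resize(w["frame"][140:240,170:390],None,fx=3.6,fy=3.6,interpolation=cv2.INTER_CUBIC))
E
```

```text
tool pos rel start [-0.09 -7.16 -6.61] F tool [-11.3   1.   13.2] M [-0.23 -2.32  0.33] yawerr -0.08 tilt [-0.0031 -0.0018]
tool pos rel start [-0.23 -7.18 -6.75] F tool [-9.   4.8 18.1] M [-0.25 -3.12  0.77] yawerr -0.05 tilt [-0.0046 -0.0025]
```

View pics/w8.png

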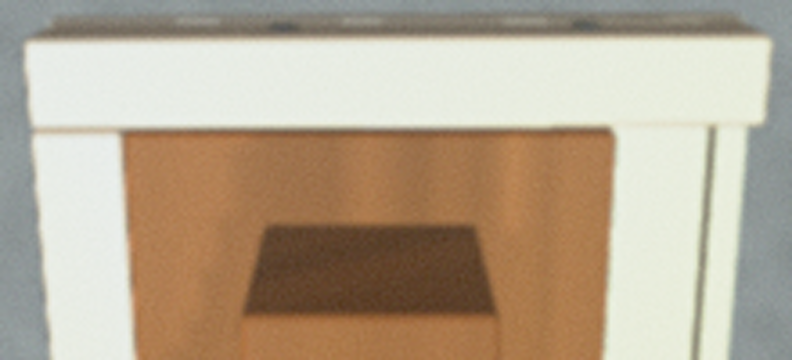

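Pushing force of 18 N on z exceeds any possible friction (at most 9+5 N), so the insert does bear on the end rail. The view shows both gaps closed, with only a hint of a thin wedge at right (555–610,127). I'll measure the relative yaw at sub-pixel level.

```bash
cat > yaw.py <<'E'
from h import *
w=wcap(); g=w["frame"].astype(float); 
print("t",w["obs"]["time"])
def hedge(y0,y1,x0,x1,ch=0,sgn=1):
    P=[]
    for x in range(x0,x1,2):
        col=g[y0:y1,x:x+2,ch].mean(1); d=sgn*np.diff(col); k=d.argmax()
        lo,hi=max(0,k-2),min(len(d),k+3); ww=np.clip(d[lo:hi],0,None); P.append((x+.5,y0+.5+(ww*np.arange(lo,hi)).sum()/ww.sum()))
    return np.array(P)
def vedge(y0,y1,x0,x1,ch=0,sgn=1):
    P=[]
    for y in range(y0,y1,2):
        row=g[y:y+2,x0:x1,ch].mean(0); d=sgn*np.diff(row); k=d.argmax()
        lo,hi=max(0,k-2),min(len(d),k+3); ww=np.clip(d[lo:hi],0,None); P.append((x0+.5+(ww*np.arange(lo,hi)).sum()/ww.sum(),y+.5))
    return np.array(P)
f=210/np.tan(np.radians(w["vfov"]/2))
def topl(P,h):  # pixels -> world plane z=h
    n=(P-[w["cx"],w["cy"]])/f; u=n/(1+w["k1"]*(n**2).sum(1,keepdims=True))
    C=np.linalg.inv(w["view"]); d=np.c_[u,np.ones(len(u))]@C[:3,:3].T; o=C[:3,3]; return o+d*((h-o[2])/d[:,2])[:,None]
def ang(P,h):
    W=topl(P,h)[:,:2]; m=np.median(W,0); 
    for _ in range(3):
        _,_,v=np.linalg.svd(W-W.mean(0)); r=(W-W.mean(0))@v[1]; W=W[abs(r)<max(2*r.std(),.05)]
    a=np.degrees(np.arctan2(v[0,1],v[0,0])); return round(a%180,3), round(r.std(),3), len(W), W.mean(0)
rail_o=hedge(142,160,184,376,0,1)
rail_i=hedge(168,182,206,338,0,-1)
ridge_b=hedge(222,232,242,304,2,1)
ridge_a=hedge(196,210,248,298,2,-1)
print("rail outer",ang(rail_o,20)); print("rail inner",ang(rail_i,20))
print("ridge top edge",ang(ridge_b,56)); print("ridge foot",ang(ridge_a,22))
lr=vedge(180,238,195,215,0,-1); print("long rail inner",ang(lr,20))
rg=vedge(180,238,330,346,0,1); print("insert right edge",ang(rg,22))
T=pose(w["obs"]); print("tool y dir",np.degrees(np.arctan2(T[1,1],T[0,1]))%180)
E
python3 yaw.py
```

```text
t 10.6333
rail outer (np.float64(123.095), np.float64(0.021), 92, array([ 548.55008803, -167.04698678]))
rail inner (np.float64(122.84), np.float64(0.026), 56, array([ 534.69350731, -167.16580738]))
ridge top edge (np.float64(122.853), np.float64(0.037), 28, array([ 527.2401065, -177.5754801]))
ridge foot (np.float64(122.823), np.float64(0.029), 21, array([ 526.93775567, -178.40235619]))
long rail inner (np.float64(33.029), np.float64(0.036), 28, array([ 505.52384864, -152.68161049]))
insert right edge (np.float64(32.997), np.float64(0.036), 29, array([ 540.8957858 , -206.24557116]))
tool y dir 122.84484837565947
```

Insert and tray agree within about 0.2° (122.84–123.0 against 122.84–123.1). I'll take that out with a tiny spin and load the long rail firmly.

```bash
python3 -m crank '[{"dx":0.01,"dy":-0.1,"dz":0,"spin":-0.003},{"dx":0.02,"dy":-0.2,"dz":0,"spin":-0.003},{"dx":0.02,"dy":-0.25,"dz":0,"spin":-0.003},{"dx":0.02,"dy":-0.25,"dz":0,"spin":-0.003}]'>/dev/null; python3 st.py
python3 -m crank '[{"dx":0.02,"dy":-0.1,"dz":-0.02,"spin":0},{"dx":0.02,"dy":-0.2,"dz":-0.04,"spin":0},{"dx":0.02,"dy":-0.2,"dz":-0.04,"spin":0}]'>/dev/null; python3 st.py
```

```text
tool pos rel start [-0.38 -7.33 -6.84] F tool [-5.  11.5 20.3] M [-0.01 -3.58  1.98] yawerr 0.09 tilt [-0.0012 -0.0058]
tool pos rel start [-0.57 -7.51 -7.01] F tool [-4.8 15.9 22.4] M [ 0.05 -4.11  2.93] yawerr 0.11 tilt [ 0.0009 -0.0086]
```

Both rails are loaded at 16 N and 22 N, but the floor force has dropped and the tool leans about 0.5°. I'll add downforce to keep the insert flat.

```bash
python3 -m crank '[{"dx":0.08,"dy":0,"dz":0,"spin":0},{"dx":0.15,"dy":0,"dz":0,"spin":0},{"dx":0.15,"dy":0,"dz":0,"spin":0}]'>/dev/null; python3 st.py
python3 -m crank '[{"dx":0.08,"dy":0,"dz":0,"spin":0},{"dx":0.1,"dy":0,"dz":0,"spin":0},{"dx":0.1,"dy":0,"dz":0,"spin":0}]'; python3 st.py
python3 yaw.py
```

```text
tool pos rel start [-0.33 -7.41 -6.95] F tool [-16.7  12.8  24.7] M [ 0.03 -4.37  2.16] yawerr 0.08 tilt [ 0.0013 -0.0086]
time: 11.77
tool_pos: [500.2, -195.2, 28.3]
tcp_rot: [1.186, 1.562, -1.38]
contact_force: [-17.0, -24.3, 23.7]
grip_width: 27.7
tool pos rel start [-0.14 -7.3  -6.92] F tool [-23.7  11.3  27.4] M [ 0.06 -4.48  1.69] yawerr 0.07 tilt [ 0.0017 -0.0088]
t 11.7667
rail outer (np.float64(123.129), np.float64(0.022), 92, array([ 548.47310182, -166.89611743]))
rail inner (np.float64(123.126), np.float64(0.024), 64, array([ 537.08697867, -170.67640593]))
ridge top edge (np.float64(122.98), np.float64(0.027), 27, array([ 526.80728765, -177.03181167]))
ridge foot (np.float64(123.086), np.float64(0.058), 25, array([ 526.51910554, -177.69542446]))
long rail inner (np.float64(33.054), np.float64(0.031), 29, array([ 505.72429034, -152.47690409]))
insert right edge (np.float64(33.073), np.float64(0.034), 26, array([ 540.94374898, -206.02200758]))
tool y dir 122.97283139248329
```

The insert is flat at its original height and square within 0.1°. Floor friction at 24 N could be carrying some of the side push, so I'll lighten the floor, press the long rail a bit more, and hold to check stability.

```bash
python3 -m crank '[{"dx":-0.06,"dy":-0.05,"dz":0.02,"spin":0},{"dx":-0.12,"dy":-0.08,"dz":0.05,"spin":0},{"dx":-0.12,"dy":-0.08,"dz":0.05,"spin":0},{"dx":-0.12,"dy":-0.08,"dz":0.05,"spin":0}]'>/dev/null; python3 st.py
python3 -m crank '[{"dx":0,"dy":0,"dz":0,"spin":0},{"dx":0,"dy":0,"dz":0,"spin":0},{"dx":0,"dy":0,"dz":0,"spin":0},{"dx":0,"dy":0,"dz":0,"spin":0},{"dx":0,"dy":0,"dz":0,"spin":0},{"dx":0,"dy":0,"dz":0,"spin":0},{"dx":0,"dy":0,"dz":0,"spin":0},{"dx":0,"dy":0,"dz":0,"spin":0}]'; python3 st.py
python3 - <<'E'
from h import *
w=wcap()
cv2.imwrite("pics/w9.png",cv2.resize(w["frame"][130:290,170:390],None,fx=3.6,fy=3.6,interpolation=cv2.INTER_CUBIC))
s=capture("scene"); cv2.imwrite("pics/s9.png",cv2.resize(s["frame"][215:300,150:250],None,fx=7,fy=7,interpolation=cv2.INTER_CUBIC))
E
```

```text
tool pos rel start [-0.32 -7.47 -6.97] F tool [-12.3  15.5  22.8] M [ 0.11 -4.06  2.74] yawerr 0.07 tilt [ 0.0031 -0.0093]
time: 12.82
tool_pos: [500.1, -195.0, 28.5]
tcp_rot: [1.312, 1.561, -1.254]
contact_force: [-10.4, -26.2, 12.0]
grip_width: 27.7
tool pos rel start [-0.31 -7.48 -6.98] F tool [-12.   16.3  22.9] M [ 0.1  -3.98  2.76] yawerr 0.07 tilt [ 0.0031 -0.0093]
```

View pics/w9.png

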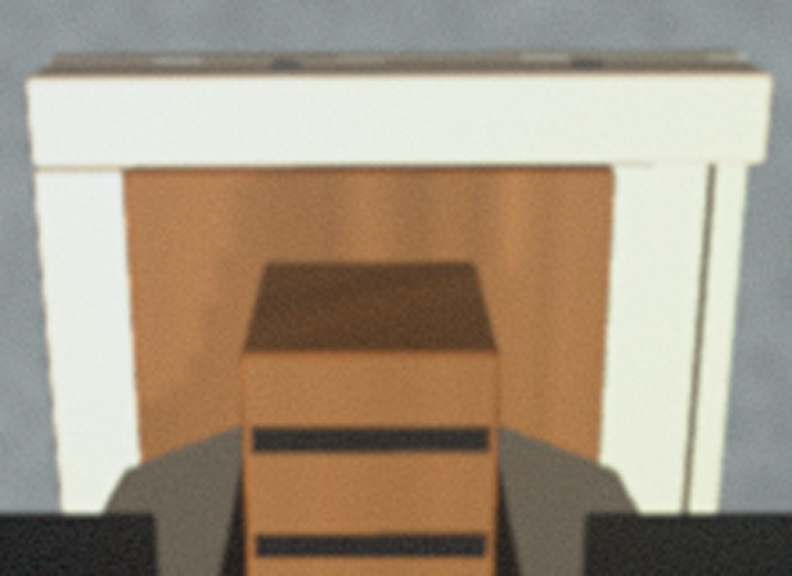

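View pics/s9.png

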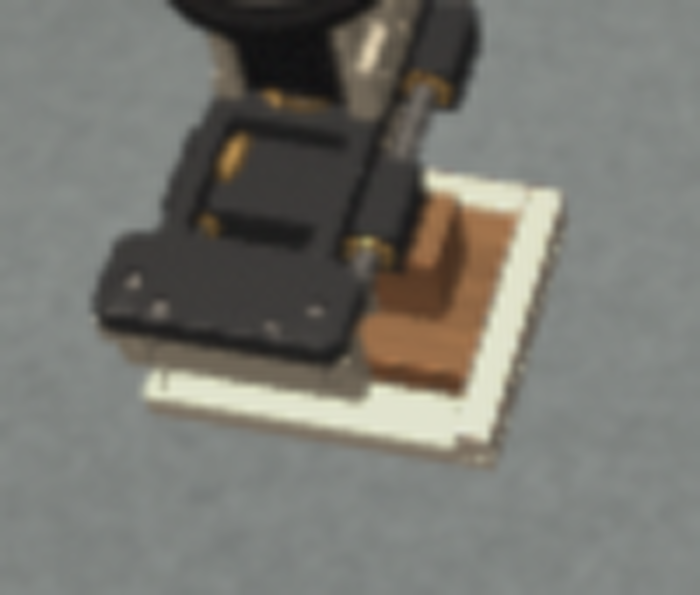

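Wrist view: no gap along the end rail (122–612,168) or the long rail (123–140,170–460). The scene view agrees, with the insert tight in the corner at about (520,210) in the crop. Forces held steady for 0.67 s, so I'm handing in.

```bash
python3 - <<'E'
from plant import bot
print(bot.close_job())
E
python3 st.py
```

```text
the job is handed in; nothing more can be done
None
the job is handed in; nothing more can be done
```

The wooden ring insert is in the white tray's pocket, pushed into the corner where the two tall rails meet. The gripper is still holding it and pressing it against both rails. I handed the job in at about 13 s on the robot's clock.

- **Push:** About 16 N goes toward the long rail, 23 N toward the end rail and 12 N down. The forces, position and grip (27.7 mm on the 28 mm ridge) held steady over a 0.67 s hold before hand-in.
- **Fit:** The wrist view showed no gap at either rail. The insert was square to the tray within about 0.15°, measured just before the last small adjustment.
- **Lean:** The tool leans about 0.5° under the sideways push. The insert may therefore be a few tenths of a millimetre off perfectly flat on the side away from the long rail.
- **Share of the push:** I can't tell exactly how much of the final push each rail carries and how much friction takes. Contact with each rail was shown earlier by pushes too large for friction alone to explain.
- **Other things:** The arm came near nothing else, and I saw nothing else moved. I did not take a last picture of the whole table.
- **Refused call:** One early move call was refused for its row format, before anything moved.

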